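# Turn the point-up awl over and stand it point-down in its narrow stand

### The arm

A 6-joint arm with a two-finger parallel gripper is mounted at the origin on the work surface. World frame = base frame: x ahead of the robot, y to its left, z up, the work surface at z = 0. Lengths are in m, angles in rad, forces in N, time in s.
With the tool pointing down it reaches from about 0.35 to 0.95 m from the base axis. Payload 17.4 kg.
Tool frame: the origin (TCP) lies at the very end of the fingers, on their centre line; the grasp point (between the pads) lies 19 mm behind it; z points along the fingers, y is the line along which they close (so a half turn about z gives the same grasp; the last joint's range is limited). The gripper opens to 93 mm and grips with 3 to 60 N. Pads are 15 mm wide; open, the fingers measure 128 mm over their backs; the gripper's body (75 mm by 188 mm) begins 65 mm behind the grasp point.
Start: joints at [1.083, 0.116, 1.442, -0, 1.584, -0.038], TCP at [0.293, 0.608, 0.193] pointing down, gripper open.
Joint ranges: [-2.83, 2.83], [-0.83, 2.19], [0.07, 2.5], [-1.14, 4.28], [0.01, 3], [-2.97, 2.97]. Speed limits (rad/s): [1.89, 1.89, 2.22, 3.14, 3.14, 3.14].

### API

Orientations are given as a unit quaternion [x, y, z, w].
In Python, from station import ctrl gives the robot as it stands.
- The arm moves only by the shell command python3 -m creep 'ROWS'. ROWS is JSON, a list that holds one entry, the list of rows, each a list of 7 numbers: the finger opening in mm, from 0 to 93, then the shift along the tool's x, y, z in mm, then the turn, a rotation vector about the tool's x, y, z in rad. In form: [[[claw, x, y, z, rx, ry, rz], ...]]. A call has exactly 5 rows; each row is the pose to reach, as a shift and turn from the pose commanded when the call began, along the tool's axes at that moment; what a row does not reach only later rows make up. A row lasts 1/8 s, in which the tool goes at most 62.5 mm and 10.7 degrees, less where a joint would pass 70% of its speed; a pose out of reach is approached as far as the arm can. A call with a gripper value outside its range is refused whole. The fingers move at their own pace and stop on an object; the grip force is fixed at half the most. Time passes only in rows, so rows that repeat a pose let the fingers close, or fill a call up. It gives the time, the measured TCP pose, the force, the opening and the grip force at its end, in the units of the state.
- ctrl.get_state(): the state, without advancing time (a new reading comes with each control period).
- ctrl.camera(name): name is "scene" or "top" or "wrist"; returns (picture, depth): 400x640x3 uint8, red, green, blue; 400x640 float32, m along the optical axis (not along the pixel's ray), 0 where there is no reading.
- ctrl.camera_params(name): a dict with "K" (3x3 intrinsics, pixels), "R" (3x3) and "t" (3): a world point X has camera coordinates R X + t. Camera axes: x right, y down, z forward; pixel columns grow to the right and rows downward; lengths in m; the calibration is good to about 2 mm. The wrist camera is an equidistant fisheye: a pixel r from the principal point sees the ray r / f radians off the axis. A picture is of the moment at which its call begins: read the wrist's pose just before it. camera_params takes no time and is no camera call; for the wrist camera it gives the pose at the moment of the call.
- ctrl.hand_in(): hands the job in; it is judged then, once.
Trained networks look in the newest picture that a camera, given by its name, has taken for a name from the list of things; names that differ only in an ending like _2 or _b are one class to them, and where a whole thing is asked for, a point or a joint stands for the part that bears it (a point fixed in the world has none). Each returns a list of dicts, best first, with "p" (0 to 1); they miss things now and then, are a little off and sometimes report something else, mostly with a low value. They report only what shows in the picture. A call takes as long as a camera call. They do not tell look-alikes from the thing itself.
- ctrl.silhouettes(camera, label): "region" (400x640 bool, what is visible of it) and "position" ([column, row] as shares, 0 to 1, of the picture: columns of its width, rows of its height, amid what is visible of it).
- ctrl.pinpoint(camera, label): "position" ([column, row] as shares, 0 to 1, of the picture: columns of its width, rows of its height: a listed point, or the origin of a listed thing).
The state is a dict: "t": time; "joint_positions": joint angles; "qvel": joint speeds; "joint_torque": joint torques, N m; "tool_pos": TCP position; "orientation": TCP orientation; "wrist_force": force on the tool from outside, world axes, zero at the start; "ft_torque": the same for the moment, N m; "gripper_width": finger opening in m; "finger_force": force on a finger pad.
Only numpy, scipy, OpenCV 4.12 (cv2) and the standard library are available. Lean on these libraries where they do the work, as an engineer would, in place of code of your own. Each camera call takes 0.05 s, during which the arm holds its last target. There are 200 camera calls.

### The job

Someone left the awl standing dangerously point-up in the small metal tin. Take it out, lay it down flat on the bench and let go of it, then take it again the other way and stand it point-down in the empty wooden stand, fully home with the handle resting on the stand. Leave the other tools and things on the bench where they are.

Things in the scene. Friction and masses are not known exactly. Their poses are not given: they have to be found in the camera images.
- awl: The awl, 200 mm long, 0.16 kg: square light-wood handle 34 x 34 x 105 mm, then a round steel shaft, 14 mm thick, with a 22 mm taper to the point. Origin: centre of the handle's flat butt; z runs from butt to point; x and y are square to the handle's faces. At first it stands on its butt, point up, on the tin's floor. Centre of mass about 75 mm from the butt.
- awl_shoulder (a point): The centre of the awl handle's front end, where the shaft begins: 105 mm from the butt along the awl's z; axes as the awl's.
- awl_point (a point): The tip of the awl's point, 200 mm from the butt along the awl's z; axes as the awl's.
- tin: The small square open-topped metal tin, fixed to the bench, 62 x 62 mm outside and 68 mm high, walls 4 mm, floor 4 mm thick. Origin: centre of its underside on the bench; z up, x and y square to its sides. It is on the left or on the right of the bench.
- stand: The empty wooden stand, fixed: an upright block 64 x 64 mm, 120 mm high, with a square pocket 22 x 22 mm, 108 mm deep, in the middle of its top, its mouth slightly bevelled. The awl's shaft goes in; the handle does not and rests on the top. Origin: centre of its underside; z up, x and y square to its sides. It is on the other side of the bench from the tin.
- stand_hole0 (a point): Centre of the mouth of the empty stand's pocket, on its top face, 120 mm above the bench.
- full_stand: Another stand, the same as the empty one, towards the far side of the bench, in use: a dark round-handled creaser stands in it. Origin: centre of its underside. Leave it alone.
- creaser: The creaser in the other stand: round dark handle 30 mm in diameter and 85 mm long standing on that stand, top 205 mm above the bench. Origin: on its axis at the bench's height. Leave it alone.
- hammer: Hammer lying on the bench towards its far side, about 240 mm long. Origin: under its middle; x along the handle towards the head. Leave it alone.
- spool: Cork-coloured thread spool standing on the bench, 60 mm in diameter, 70 mm high. Origin: centre of its underside. Leave it alone.
- glue_jar: Closed glue jar, 76 mm in diameter, 90 mm high. Origin: centre of its underside. Leave it alone.
- last: Wooden shoe last lying on the bench, about 210 mm long, 58 mm wide, 75 mm high. Origin: under its middle; x towards the toe. Leave it alone.
- pattern: Thin grey plastic pattern plate, 150 x 75 x 6 mm, lying on the bench close to the robot. Origin: centre of its underside. Leave it alone.
Things that resemble listed ones, but are neither listed nor needed, are in the scene too. Leave any pink look-alike of the awl alone. What is shaped like the stand but pink is not meant.

How it is judged:
By the outcome, as a careful person would: the job done as asked, in the order asked, and still so for the second after the job is handed in, with the robot touching nothing.
It also fails if it takes over 64 s, if anything falls off the work surface, if the arm or the gripper's body presses on something with over 40 N, if the wrist force passes 120 N, or if a joint passes its speed limit or range.

## Working session

There is one attempt and no reset: what is moved stays moved. The work goes in short steps, Python scripts to look and compute and a shell command to move; the robot and the scene stay as the last step left them, time stands still between calls to the robot, and variables do not carry over. Pictures are saved under pics/ and viewed, at most 12 in all, crops included, and the job is handed in when it is done.

```bash
ls; mkdir -p pics
python3 - <<'E'
from station import ctrl
import cv2,numpy as np
s=ctrl.get_state();print(s)
for n in("scene","top"):
    im,d=ctrl.camera(n);cv2.imwrite(f"pics/{n}0.png",im[:,:,::-1]);np.savez(f"{n}0.npz",im=im,d=d)
    for l in("awl","tin","stand","awl_point","awl_shoulder","stand_hole0"):
        r=ctrl.pinpoint(n,l);print(n,l,[(round(x['p'],2),np.round(np.array(x['position'])*[640,400],1)) for x in r])
    P=ctrl.camera_params(n);print(P)
E
```

```text
pics
{'t': 0.0, 'joint_positions': array([ 1.08320779e+00,  1.16492656e-01,  1.44230049e+00, -1.85000588e-05,
        1.58399369e+00, -3.77993744e-02]), 'qvel': array([-0.00078549,  0.00066707,  0.00094725, -0.00041807,  0.0007054 ,
       -0.00012629]), 'joint_torque': array([ 2.52389516e-03, -7.21277833e+01, -6.22602797e+01,  7.81326857e-02,
        2.40106008e-02,  1.12189196e-05]), 'tool_pos': array([0.29337086, 0.60763888, 0.19207883]), 'orientation': array([ 2.23003671e-01,  9.74817422e-01, -5.79009283e-04, -1.46122478e-04]), 'wrist_force': array([ 0.18333221, -0.00265732, -0.3896577 ]), 'ft_torque': array([ 0.04843062, -0.00028817, -0.03708777]), 'finger_force': 0.0, 'gripper_width': 0.09325151204677008}
scene awl [(0.62, array([375.4, 318.1])), (0.59, array([405.9, 357.7])), (0.16, array([283.6, 302.2]))]
scene tin [(0.85, array([375. , 319.5])), (0.15, array([272.1, 115.3]))]
scene stand [(0.65, array([278.6, 146.4])), (0.61, array([308.8, 129.7]))]
scene awl_point [(0.95, array([419.7, 326.8])), (0.93, array([386.3, 276.5]))]
scene awl_shoulder [(0.85, array([417.5, 344.5])
[... 652 characters left out ...]
, 259.4])), (0.92, array([445.7, 214.4]))]
top awl_point [(0.86, array([158.3, 186. ])), (0.8, array([199. , 181.6])), (0.72, array([393.1, 133.9]))]
top awl_shoulder [(0.6, array([214.6, 190.6])), (0.19, array([392.4, 131.6]))]
top stand_hole0 [(0.91, array([461.2, 212.3])), (0.64, array([466.2, 263.7])), (0.34, array([224. , 190.4]))]
{'K': array([[404.74391667,   0.        , 323.2938361 ],
       [  0.        , 404.74391667, 195.43754958],
       [  0.        ,   0.        ,   1.        ]]), 'R': array([[-0.02206768, -0.99958586, -0.01846934],
       [-0.99264841,  0.02410605, -0.11860875],
       [ 0.11900485,  0.01571614, -0.99276928]]), 't': array([0.05208463, 0.5454521 , 1.03735855])}
```

View pics/scene0.png

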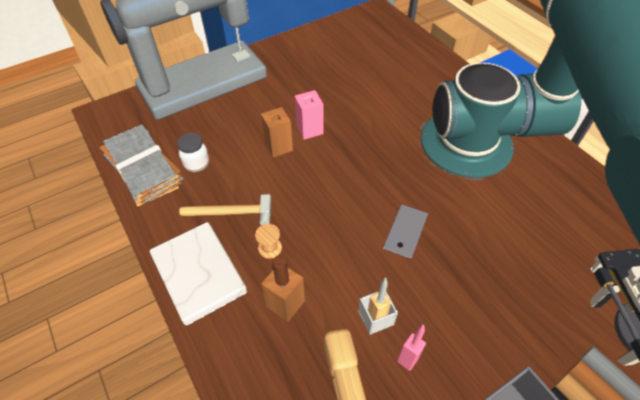

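View pics/top0.png

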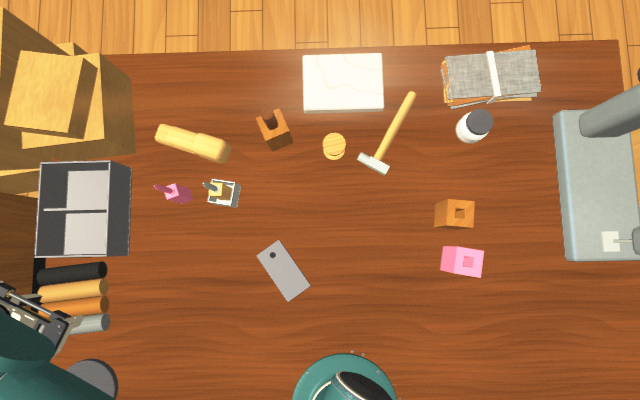

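The scene camera shows the awl in the tin at about (378,305) and a pink look-alike at (412,348). The wooden stand is at (278,132) with the pink one at (310,115). In the top view the tin is at (223,193), the wooden stand at (455,213) and the pink stand at (462,262).

```bash
cat > h.py <<'E'
import numpy as np,cv2
from station import ctrl
from scipy.spatial.transform import Rotation as Ro
def ray(P,uv):
    d=np.linalg.inv(P['K'])@[uv[0],uv[1],1.];return -P['R'].T@P['t'],P['R'].T@(d/np.linalg.norm(d))
def tri(rs):
    A=sum(np.eye(3)-np.outer(d,d) for o,d in rs);b=sum((np.eye(3)-np.outer(d,d))@o for o,d in rs)
    return np.linalg.solve(A,b)
def cloud(n,d):
    P=ctrl.camera_params(n);v,u=np.mgrid[0:400,0:640]
    X=np.stack([(u-P['K'][0,2])/P['K'][0,0],(v-P['K'][1,2])/P['K'][1,1],np.ones_like(u)],-1)*d[...,None]
    return (X-P['t'])@P['R']
E
python3 - <<'E'
from h import *
S,T=ctrl.camera_params("scene"),ctrl.camera_params("top")
def t(a,b):
    rs=[ray(S,a),ray(T,b)];X=tri(rs);return np.round(X,4),[round(np.linalg.norm(np.cross(d,X-o))*1e3,1) for o,d in rs]
print("point",t((386.3,276.5),(199,181.6)),t((386.3,276.5),(205,183)))
print("shoulder",t((379.6,299.3),(214.6,190.6)))
print("hole",t((276.2,116.2),(461.2,212.3)), "pink",t((310.1,100.4),(466.2,263.7)))
for n in("scene","top"):
    z=np.load(n+"0.npz");C=cloud(n,z['d']);ok=z['d']>0
    for nm,c,h0,h1 in(("tin",(.55,.25),.055,.075),("tinwide",(.55,.25),.09,.22),("stand",(.47,-.34),.11,.13),("low",(.55,.25),.02,.25)):
        m=ok&(abs(C[...,0]-c[0])<.12)&(abs(C[...,1]-c[1])<.12)&(C[...,2]>h0)&(C[...,2]<h1)
        p=C[m];print(n,nm,m.sum(),p.min(0).round(3) if len(p) else'',p.max(0).round(3) if len(p) else'',p.mean(0).round(3) if len(p) else'')
    m=ok&(C[...,0]>.2)&(C[...,0]<.85)&(abs(C[...,1])<.6)&(C[...,2]>.015)
    # height map
    k,lab,st,ce=cv2.connectedComponentsWithStats(m.astype(np.uint8))
    for i in range(1,k):
        if st[i,4]>60:
            p=C[lab==i];print(n,st[i],p.min(0).round(3),p.max(0).round(3))
    m=ok&(abs(C[...,2])<.02);print('bench z',np.median(C[m][:,2]))
z=np.load("top0.npz")['im'][160:215,150:260,::-1];a=cv2.resize(z,None,fx=6,fy=6,interpolation=cv2.INTER_CUBIC)
cv2.imwrite("pics/c1.png",a)
E
```

```text
point (array([0.5617, 0.31  , 0.2178]), [np.float64(0.0), np.float64(0.0)]) (array([0.5583, 0.3031, 0.2035]), [np.float64(3.0), np.float64(3.0)])
shoulder (array([0.5585, 0.3065, 0.1039]), [np.float64(2.3), np.float64(2.3)])
hole (array([ 0.4851, -0.2893,  0.1234]), [np.float64(2.5), np.float64(2.5)]) pink (array([ 0.3656, -0.2974,  0.1176]), [np.float64(0.5), np.float64(0.5)])
scene tin 525 [0.525 0.268 0.055] [0.67  0.37  0.075] [0.599 0.319 0.067]
scene tinwide 387 [0.544 0.29  0.09 ] [0.58  0.325 0.204] [0.566 0.31  0.127]
scene stand 755 [ 0.35  -0.338  0.11 ] [ 0.523 -0.251  0.126] [ 0.439 -0.29   0.119]
scene low 1367 [0.525 0.268 0.021] [0.67  0.37  0.204] [0.584 0.315 0.079]
scene [ 575   53   65  192 6920] [0.2   0.285 0.468] [0.339 0.546 0.595]
scene [ 151   65  116   53 1291] [ 0.364 -0.6    0.015] [ 0.761 -0.582  0.056]
scene [ 295   91   28   45 1038] [ 0.333 -0.34   0.015] [ 0.409 -0.26   0.126]
scene [ 261  107   32   47 1078] [ 0.45  -0.326  0.015] [ 0.523 -0.249  0.126]
scene [ 129  125   54   67 1404] [ 0.779 -0.545  0.015] [ 0.85  -0.297  0.062]
scene [177 133  32
[... 1375 characters left out ...]
15] [ 0.756 -0.325  0.099]
top [ 554  110   25  152 1646] [ 0.361 -0.6    0.015] [ 0.759 -0.588  0.055]
top [ 155  124   76   40 1618] [0.643 0.29  0.015] [0.755 0.493 0.079]
top [323 133  23  23 412] [ 0.647 -0.021  0.016] [0.705 0.037 0.076]
top [  94  160   36   97 2065] [0.401 0.566 0.015] [0.641 0.6   0.115]
top [203 179  37  29 690] [0.523 0.266 0.015] [0.592 0.336 0.203]
top [154 183  38  20 452] [0.538 0.396 0.015] [0.579 0.432 0.198]
top [ 435  199   40   30 1065] [ 0.451 -0.324  0.015] [ 0.521 -0.253  0.126]
top [ 442  246   42   32 1059] [ 0.334 -0.338  0.016] [ 0.407 -0.264  0.125]
top [   0  300  116  100 6780] [0.213 0.324 0.219] [0.33  0.6   0.575]
bench z 3.36007360997762e-05
```

View pics/c1.png

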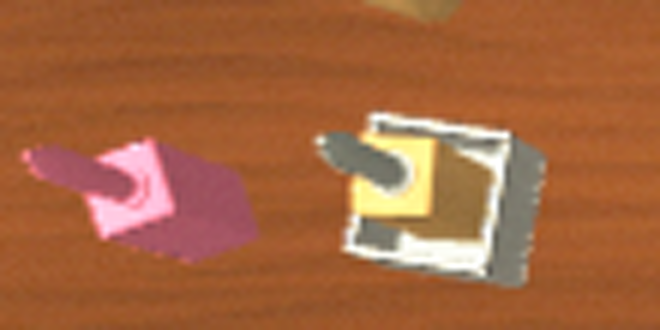

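The crop confirms the awl handle's faces are square to the bench axes, and the awl stands upright at about (0.56, 0.305). The tin is turned by about 8°. I'll approach along +x, tilted 20° below horizontal, and grip the exposed part of the handle.

```bash
cat >> h.py <<'E'
def Rt(az,tilt,s=1):   # tool z: heading az, tilt below horizontal (deg); y = s*left
    a,t=np.radians([az,tilt]);z=np.array([np.cos(a)*np.cos(t),np.sin(a)*np.cos(t),-np.sin(t)])
    y=s*np.array([-np.sin(a),np.cos(a),0]);return np.c_[np.cross(y,z),y,z]
def go(p,az,tilt,s=1,back=11,state=None):
    """axis point p (m) lies `back` mm behind TCP; shift/turn from the present tool pose"""
    st=state or ctrl.get_state();R0=Ro.from_quat(st['orientation']).as_matrix();R=Rt(az,tilt,s)
    tcp=np.array(p)+R[:,2]*back/1e3
    sh=R0.T@(tcp-st['tool_pos'])*1e3;rv=Ro.from_matrix(R0.T@R).as_rotvec()
    print(np.round(sh,1),np.round(rv,3),'deg',round(np.degrees(np.linalg.norm(rv))))
def pose():
    s=ctrl.get_state();R=Ro.from_quat(s['orientation']).as_matrix()
    print('t',round(s['t'],2),'tcp',s['tool_pos'].round(4),'z',R[:,2].round(3),'y',R[:,1].round(3),'q',s['joint_positions'].round(2),'w',round(s['gripper_width'],4),'F',s['wrist_force'].round(1),round(s['finger_force'],1))
E
python3 -c "
from h import *
go((.44,.305,.16),0,20);go((.44,.305,.16),0,20,-1)"
```

```text
[-272.9 -204.5   36.6] [-0.275 -1.2   -0.392] deg 74
[-272.9 -204.5   36.6] [-1.578  0.361  2.253] deg 159
```

```bash
python3 -m creep '[[[60,-50,-40,-20,-0.04,-0.17,-0.06],[60,-100,-80,-20,-0.08,-0.34,-0.11],[60,-150,-110,-10,-0.12,-0.51,-0.17],[60,-190,-140,0,-0.16,-0.69,-0.22],[60,-230,-170,15,-0.2,-0.86,-0.28]]]'; python3 -c "
from h import *
pose();go((.44,.305,.16),0,20)"
```

```text
t: 1.32
tool_pos: [0.4272, 0.354, 0.1786]
orientation: [0.067, 0.901, 0.002, 0.428]
wrist_force: [0.8, -0.5, 0.8]
gripper_width: 0.0603
finger_force: 0.0
t 1.32 tcp [0.4272 0.354  0.1786] z [ 0.772 -0.053 -0.633] y [0.118 0.991 0.061] q [ 1.07 -0.43  2.15 -0.88  1.15 -0.09] w 0.0603 F [ 0.8 -0.5  0.8] 0.0
[ -3.2 -47.3  34.6] [-0.073 -0.334 -0.112] deg 21
```

```bash
python3 -m creep '[[[60,-2,-20,12,-0.036,-0.167,-0.056],[60,-3,-35,24,-0.073,-0.334,-0.112],[60,-3,-47,35,-0.073,-0.334,-0.112],[60,-3,-47,35,-0.073,-0.334,-0.112],[60,-3,-47,35,-0.073,-0.334,-0.112]]]'; python3 -c "
from h import *
pose();go((.44,.305,.16),0,20)"
```

```text
t: 1.95
tool_pos: [0.445, 0.2827, 0.1799]
orientation: [-0.006, 0.845, 0.011, 0.535]
wrist_force: [-0.3, -0.4, -0.2]
gripper_width: 0.0601
finger_force: 0.0
t 1.95 tcp [0.445  0.2827 0.1799] z [ 0.904  0.024 -0.427] y [-0.021  1.     0.012] q [ 0.99 -0.68  2.4  -1.14  0.96 -0.11] w 0.0601 F [-0.3 -0.4 -0.2] 0.0
[19.2 21.9 15.4] [ 0.024 -0.093 -0.002] deg 5
```

```bash
cat > kin.py <<'E'
import numpy as np
from scipy.optimize import least_squares
from scipy.spatial.transform import Rotation as Ro
Z=lambda a:Ro.from_euler('z',a).as_matrix()
Y=lambda a:Ro.from_euler('y',a).as_matrix()
def fk(q,k):
    a1,h1,l2,l3,e3,dl,lt,lx,ly=k
    A=Z(q[0]);B=A@Y(q[1]);C=B@Y(q[2])   # C: z = forearm
    D=C@Z(q[3])@Y(q[4])@Z(q[5])
    w=A@[a1,dl,h1]+B@[0,0,l2]+C@[e3,0,l3]
    return w+D@[lx,ly,lt],D
E
cat > samp.py <<'E'
import json
S=[([1.08320779,.116492656,1.44230049,0,1.58399369,-.0377993744],[.29337086,.60763888,.19207883],[.223003671,.974817422,-.000579,-.000146])]
E
python3 - <<'E'
from kin import *;from samp import S
from station import ctrl
s=ctrl.get_state();S.append((s['joint_positions'].tolist(),s['tool_pos'].tolist(),s['orientation'].tolist()))
open('samp.py','w').write('S='+repr(S))
for q,p,o in S:
    _,D=fk(q,np.zeros(9));R=Ro.from_quat(o).as_matrix();print((D.T@R).round(3))
E
```

```text
[[-0. -1.  0.]
 [ 1. -0. -0.]
 [ 0.  0.  1.]]
[[ 0. -1. -0.]
 [ 1.  0. -0.]
 [-0. -0.  1.]]
```

```bash
python3 -m creep '[[[60,-20,-30,-40,-0.0,0.18,0.0],[60,-30,-60,-80,0,0.36,0],[60,-30,-90,-110,0.0,0.54,0],[60,-30,-110,-130,0,0.72,0.0],[60,-30,-130,-150,0,0.9,0]]]'
python3 - <<'E'
from kin import *;from samp import S
from h import pose
from station import ctrl
s=ctrl.get_state();S.append((s['joint_positions'].tolist(),s['tool_pos'].tolist(),s['orientation'].tolist()))
open('samp.py','w').write('S='+repr(S))
pose()
f=lambda k:np.concatenate([fk(q,k)[0]-p for q,p,o in S]+[.003*(np.array(k)-[0,.3,.45,.4,0,0,.3,0,0])])
r=least_squares(f,[0,.3,.45,.4,0,0,.3,0,0]);print(r.x.round(4),(r.fun[:-9]*1e3).round(1))
E
```

```text
t: 2.58
tool_pos: [0.3242, 0.1485, 0.2714]
orientation: [-0.011, 0.994, 0.008, 0.112]
wrist_force: [0.8, 0.3, -0.4]
gripper_width: 0.0599
finger_force: 0.0
t 2.58 tcp [0.3242 0.1485 0.2714] z [ 0.223  0.018 -0.975] y [-0.024  1.     0.013] q [ 0.43 -0.78  2.02 -0.08  1.69 -1.18] w 0.0599 F [ 0.8  0.3 -0.4] 0.0
[ 1.000e-04  1.377e-01  4.596e-01  6.202e-01  8.150e-02  2.540e-02
  3.281e-01 -0.000e+00  0.000e+00] [-0. -0.  0.  0. -0. -0.  0.  0. -0.]
```

```bash
cat >> kin.py <<'E'
K=[1e-4,.1377,.4596,.6202,.0815,.0254,.3281,0,0]
LO=np.array([-2.83,-.83,.07,-1.14,.01,-2.97]);HI=np.array([2.83,2.19,2.5,4.28,3,2.97])
def ik(p,R,seed=None,n=12,back=11):
    tcp=np.array(p)+R[:,2]*back/1e3;rng=np.random.default_rng(0);out=[]
    def f(q):
        x,D=fk(q,K);return np.r_[(x-tcp)*3,Ro.from_matrix((D@Z(np.pi/2)).T@R).as_rotvec()]
    for s in ([seed] if seed is not None else [])+[np.clip([np.arctan2(tcp[1],tcp[0])+rng.normal()*.4,rng.uniform(-.5,.8),rng.uniform(1,2.2),rng.uniform(-1,3),rng.uniform(.3,2.5),rng.uniform(-2.5,2.5)],LO+.05,HI-.05) for _ in range(n)]:
        r=least_squares(f,np.clip(s,LO+.001,HI-.001),bounds=(LO,HI))
        if r.cost<1e-6 and not any(np.allclose(r.x,o,atol=.02) for o in out): out.append(r.x)
    return out
E
python3 - <<'E'
from kin import *;from h import Rt
def show(n,p,R):
    for q in ik(p,R):print(n,q.round(2))
for s in(1,-1):
    show(f'A{s}',(.56,.305,.09),Rt(90,20,s)); show(f'A0{s}',(.56,.305,.09),Rt(0,35,s))
    show(f'B{s}',(.53,.13,.017),Rt(90,110,s))
    show(f'C{s}',(.53,.10,.017),Rt(90,60,s))
    for h in(-30,0,45,90):show(f'D{h},{s}',(.486,-.289,.175),Rt(h,30,s))
E
```

```text
A1 [-0.03  0.16  1.96  1.25  1.42  2.61]
A01 [ 0.73 -0.25  2.21 -1.07  0.68 -0.13]
B1 [ 0.38  0.05  1.86 -0.33  1.38 -2.68]
C1 [-0.16 -0.03  1.98  0.53  1.32  2.81]
D-30,1 [-0.64 -0.78  2.43  0.22  0.45 -1.83]
D45,1 [-1.07 -0.01  1.88  0.99  1.65  2.73]
D90,1 [-0.89  0.36  1.46  0.69  2.13  2.37]
A-1 [-0.03  0.16  1.96  1.25  1.42 -0.53]
B-1 [ 0.38  0.05  1.86 -0.33  1.38  0.47]
C-1 [-0.16 -0.03  1.98  0.53  1.32 -0.33]
D-30,-1 [-0.64 -0.78  2.43  0.22  0.45  1.31]
D0,-1 [-1.01 -0.54  2.3   1.07  0.99  0.11]
D45,-1 [-1.07 -0.01  1.88  0.99  1.65 -0.41]
D90,-1 [-0.89  0.36  1.46  0.69  2.13 -0.77]
```

```bash
python3 -c "
from h import *
go((.56,.12,.14),90,20,-1)
go((.5,.05,.2),45,55,-1)"
```

```text
[-199.3  -25.6  183.9] [-0.808  1.097  1.507] deg 116
[-155.9  -99.4  116.8] [-0.456  0.378  2.37 ] deg 140
```

```bash
python3 -m creep '[[[60,-16,-2,10,-0.07,0.1,0.13],[60,-33,-4,25,-0.13,0.18,0.25],[60,-50,-6,40,-0.2,0.27,0.38],[60,-66,-8,55,-0.27,0.36,0.5],[60,-83,-10,70,-0.34,0.46,0.63]]]' | head -2; python3 -c "
from h import *
pose();go((.56,.12,.14),90,20,-1)"
```

```text
t: 3.2
tool_pos: [0.4233, 0.1414, 0.2197]
t 3.2 tcp [0.4233 0.1414 0.2197] z [-0.117  0.447 -0.887] y [0.563 0.765 0.312] q [-0.07 -0.36  1.89  0.46  1.75 -1.01] w 0.0598 F [ 1.   1.3 -0.7] 0.0
[-145.5   42.5   53. ] [-0.465  0.636  0.875] deg 67
```

```bash
python3 -m creep '[[[60,-24,7,8,-0.07,0.1,0.135],[60,-48,14,17,-0.14,0.2,0.27],[60,-73,21,26,-0.21,0.29,0.4],[60,-97,28,35,-0.29,0.39,0.54],[60,-121,35,44,-0.36,0.49,0.67]]]' | head -2; python3 -m creep '[[[60,4,15,20,-0.1,0.14,0.19],[60,4,15,20,-0.1,0.14,0.19],[60,4,15,20,-0.1,0.14,0.19],[60,4,15,20,-0.1,0.14,0.19],[60,4,15,20,-0.1,0.14,0.19]]]' | head -2
python3 - <<'E'
from h import *
pose();go((.56,.12,.14),90,20,-1)
P=ctrl.camera_params('wrist');im,d=ctrl.camera('wrist');cv2.imwrite('pics/w1.png',im[:,:,::-1]);print(P)
for l in('awl_point','awl_shoulder','awl'):print(l,[(round(x['p'],2),np.round(np.array(x['position'])*[640,400],1)) for x in ctrl.pinpoint('wrist',l)])
E
```

```text
t: 3.82
tool_pos: [0.5372, 0.1318, 0.1498]
t: 4.45
tool_pos: [0.548, 0.1539, 0.1472]
t 4.45 tcp [0.548  0.1539 0.1472] z [-0.009  0.936 -0.351] y [1.    0.016 0.017] q [-0.32  0.09  1.91  1.11  1.7  -0.54] w 0.0596 F [ 0.6 -0.4  0.8] 0.0
[-18.7  11.4 -18.3] [-0.009  0.009  0.021] deg 1
{'K': array([[309.70691629,   0.        , 323.36328674],
       [  0.        , 309.70691629, 202.14905279],
       [  0.        ,   0.        ,   1.        ]]), 'R': array([[ 0.99971858,  0.01697422,  0.01657195],
       [ 0.02350545, -0.61452112, -0.78855012],
       [-0.0032012 ,  0.78871774, -0.61474717]]), 't': array([-0.5527517 ,  0.21932657,  0.17901465])}
awl_point [(0.85, array([336.6,  85.3])), (0.6, array([336. ,  64.7]))]
awl_shoulder [(0.84, array([332.2, 128.2])), (0.83, array([333.7, 165.1]))]
awl []
```

View pics/w1.png

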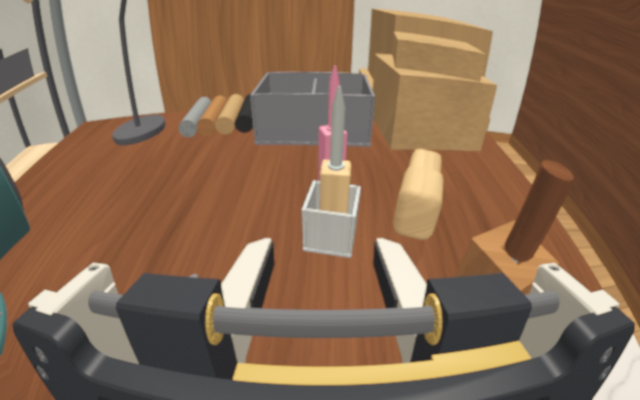

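The wrist view shows the awl's shoulder at about (334,165) and its tip at (337,85), in the tin ahead between the fingers. The creaser is well off to the right at (535,210).

```bash
cat >> h.py <<'E'
def rayw(P,uv):
    a=(np.array(uv)-P['K'][:2,2])/P['K'][0,0];r=np.linalg.norm(a)
    d=np.r_[a/r*np.sin(r),np.cos(r)];return -P['R'].T@P['t'],P['R'].T@d
E
python3 - <<'E'
from h import *
P=ctrl.camera_params('wrist');S,T=ctrl.camera_params("scene"),ctrl.camera_params("top")
for n,w,s,t in(("tip",(336.6,85.3),(386.3,276.5),(205,183)),("sh",(334.5,165),(379.6,299.3),(214.6,190.6))):
    rs=[rayw(P,w),ray(S,s),ray(T,t)];X=tri(rs);print(n,X.round(4),[round(np.linalg.norm(np.cross(d,X-o))*1e3,1) for o,d in rs])
    o,d=rs[0];h=.204 if n=="tip" else .109;print((o+d*(h-o[2])/d[2]).round(4), (o+d*(.305-o[1])/d[1]).round(4))
go((.558,.21,.091),90,20,-1);go((.558,.303,.091),90,20,-1)
E
```

```text
tip [0.558  0.3031 0.2041] [np.float64(0.7), np.float64(2.7), np.float64(3.3)]
[0.5574 0.3046 0.204 ] [0.5574 0.305  0.2039]
sh [0.5587 0.3068 0.1078] [np.float64(1.3), np.float64(3.0), np.float64(2.6)]
[0.5585 0.3073 0.109 ] [0.5584 0.305  0.1104]
[-32.8  10.4  83.1] [-0.009  0.009  0.02 ] deg 1
[ -0.3  11.8 170.2] [-0.009  0.009  0.02 ] deg 1
```

```bash
python3 -m creep '[[[60,-20,7,45,-0.009,0.009,0.02],[60,-33,10,83,-0.009,0.009,0.02],[60,-33,10,83,-0.009,0.009,0.02],[60,-33,10,83,-0.009,0.009,0.02],[60,-33,10,83,-0.009,0.009,0.02]]]' | head -2; python3 -c "
from h import *
pose();go((.558,.305,.091),90,20,-1)"
```

```text
t: 5.28
tool_pos: [0.5582, 0.2193, 0.0879]
t 5.28 tcp [0.5582 0.2193 0.0879] z [ 0.002  0.94  -0.342] y [ 1.    -0.001  0.001] q [-0.2   0.17  1.95  1.17  1.55 -0.58] w 0.0598 F [-0.7 -1.1  0.9] 0.0
[32.2 -0.3 90.4] [ 0.002 -0.     0.001] deg 0
```

```bash
python3 -m creep '[[[60,11,0,30,0,0,0],[60,21,0,60,0,0,0],[60,32,0,90,0,0,0],[60,32,0,90,0,0,0],[60,32,0,90,0,0,0]]]'; python3 -c "
from h import *
pose();go((.558,.305,.091),90,20,-1)"
```

```text
t: 5.9
tool_pos: [0.5579, 0.3149, 0.0867]
orientation: [0.579, 0.579, 0.406, -0.406]
wrist_force: [0.8, -0.2, -0.7]
gripper_width: 0.0608
finger_force: 0.0
t 5.9 tcp [0.5579 0.3149 0.0867] z [ 0.001  0.94  -0.341] y [ 1.    -0.001  0.   ] q [-0.03  0.15  1.97  1.25  1.42 -0.53] w 0.0608 F [ 0.8 -0.2 -0.7] 0.0
[0.7 0.1 0.2] [ 0.001 -0.001 -0.   ] deg 0
```

Close on the handle, then lift. World up in tool axes is x·0.94, z·−0.34.

```bash
python3 -m creep '[[[15,0,0,0,0,0,0],[15,0,0,0,0,0,0],[15,0,0,0,0,0,0],[15,0,0,0,0,0,0],[15,0,0,0,0,0,0]]]'; python3 -c "
from h import *
pose();R=Ro.from_quat(ctrl.get_state()['orientation']).as_matrix();print(R.T@[0,0,1])"
```

```text
t: 6.52
tool_pos: [0.5578, 0.3156, 0.0863]
orientation: [0.579, 0.579, 0.406, -0.406]
wrist_force: [1.1, -0.5, 0.9]
gripper_width: 0.0322
finger_force: 30.0
t 6.53 tcp [0.5578 0.3156 0.0863] z [ 0.001  0.94  -0.341] y [ 1.    -0.001 -0.   ] q [-0.03  0.15  1.97  1.26  1.42 -0.53] w 0.0322 F [ 1.1 -0.5  0.9] 30.0
[ 9.39971951e-01 -3.96364936e-04 -3.41251483e-01]
```

```bash
python3 -m creep '[[[15,19,0,-7,0,0,0],[15,47,0,-17,0,0,0],[15,75,0,-27,0,0,0],[15,103,0,-38,0,0,0],[15,103,0,-38,0,0,0]]]'
python3 - <<'E'
from h import *
pose()
go((.53,.10,.12),90,110,-1);go((.53,.10,.02),90,110,-1)
im,d=ctrl.camera('scene');cv2.imwrite('pics/s2.png',cv2.resize(im[200:400,280:480,::-1],None,fx=3,fy=3))
E
```

```text
t: 7.15
tool_pos: [0.5581, 0.3151, 0.1994]
orientation: [0.578, 0.58, 0.407, -0.405]
wrist_force: [-1.0, 0.1, -2.3]
gripper_width: 0.0325
finger_force: 30.0
t 7.15 tcp [0.5581 0.3151 0.1994] z [ 0.002  0.94  -0.341] y [ 1.    -0.     0.004] q [-0.03  0.    1.91  1.23  1.48 -0.34] w 0.0325 F [-1.   0.1 -2.3] 30.0
[-159.   -28.4 -175.1] [ 0.004 -1.571  0.002] deg 90
[-253.   -28.8 -141. ] [ 0.004 -1.571  0.002] deg 90
```

View pics/s2.png

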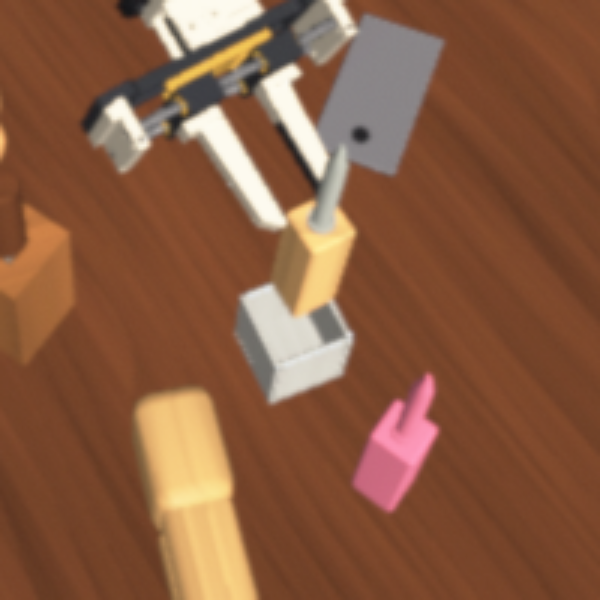

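The awl hangs upright and clear above the empty tin, and the pink look-alike is untouched. Next I pull it back and tip it flat.

```bash
python3 -c "
from h import *
go((.53,.08,.12),90,110,-1)"; python3 -m creep '[[[15,-10,-3,-30,0,-0.17,0],[15,-20,-6,-60,0,-0.34,0],[15,-40,-12,-90,0,-0.51,0],[15,-70,-18,-120,0,-0.68,0],[15,-100,-24,-150,0,-0.85,0]]]' | head -2; python3 -c "
from h import *
pose();go((.53,.08,.10),90,110,-1)"
```

```text
[-164.   -27.8 -194.5] [ 0.002 -1.571  0.   ] deg 90
t: 7.82
tool_pos: [0.5332, 0.1383, 0.1524]
t 7.83 tcp [0.5332 0.1383 0.1524] z [-0.001  0.359 -0.933] y [ 1.    -0.001 -0.001] q [-0.01 -0.17  1.82  0.37  1.5  -0.04] w 0.0323 F [-0.   0.4 -2.5] 30.0
[-80.5  -3.1  36.3] [-0.001 -0.716 -0.001] deg 41
```

```bash
python3 -m creep '[[[15,-20,-1,2,0,-0.17,0],[15,-40,-2,8,0,-0.34,0],[15,-60,-3,18,0,-0.51,0],[15,-80,-3,30,0,-0.68,0],[15,-80,-3,36,0,-0.716,0]]]' | head -2
python3 - <<'E'
from h import *
pose();go((.53,.08,.019),90,110,-1)
im,d=ctrl.camera('scene');cv2.imwrite('pics/s3.png',cv2.resize(im[150:400,250:500,::-1],None,fx=2.4,fy=2.4))
for l in('awl_point','awl_shoulder'):print(l,[(round(x['p'],2),np.round(np.array(x['position'])*[640,400],1)) for x in ctrl.pinpoint('scene',l)])
E
```

```text
t: 8.45
tool_pos: [0.5292, 0.0794, 0.0881]
t 8.45 tcp [0.5292 0.0794 0.0881] z [-0.004 -0.339 -0.941] y [ 1.     0.001 -0.005] q [ 0.3  -0.06  1.83 -0.33  1.49  0.34] w 0.0322 F [ 0.2  0.  -2.2] 30.0
[23.9  1.2 75.8] [-0.004 -0.004  0.003] deg 0
awl_point [(0.81, array([361.9, 255.4])), (0.75, array([419.6, 326.6]))]
awl_shoulder [(0.89, array([339.9, 228.1])), (0.61, array([413.2, 346.8]))]
```

View pics/s3.png

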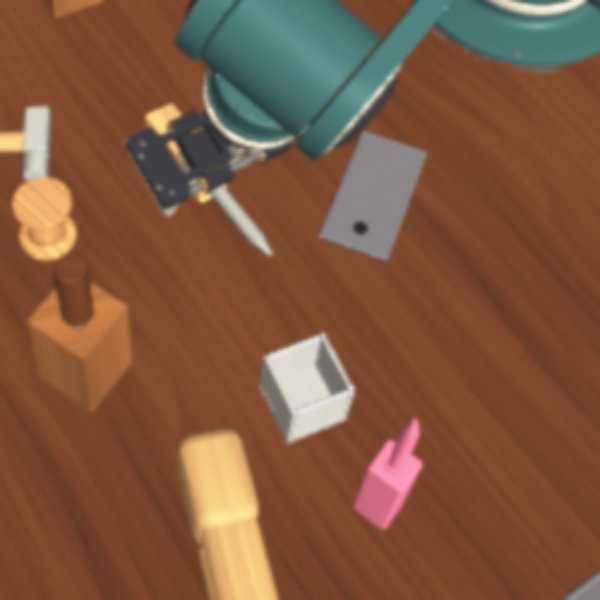

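The awl is level over clear bench, with its tip at about crop (270,253) pointing towards the tin. Nothing is under it. Lowering.

```bash
python3 -m creep '[[[15,8,0,25,0,0,0],[15,16,1,50,0,0,0],[15,21,1,66,0,0,0],[15,24,1,73,0,0,0],[15,24,1,76,0,0,0]]]'; python3 -c "
from h import *
pose();go((.53,.08,.016),90,110,-1)"
```

```text
t: 9.22
tool_pos: [0.5317, 0.0755, 0.0113]
orientation: [0.697, 0.696, -0.121, 0.121]
wrist_force: [-0.5, 0.4, -0.7]
gripper_width: 0.0321
finger_force: 30.0
t 9.22 tcp [0.5317 0.0755 0.0113] z [-0.    -0.336 -0.942] y [ 1.    -0.001 -0.   ] q [ 0.29  0.    1.89 -0.34  1.36  0.38] w 0.0321 F [-0.5  0.4 -0.7] 30.0
[ 2.6 -1.7  5.1] [-0.    -0.006 -0.001] deg 0
```

```bash
python3 -m creep '[[[15,0.7,0,1.9,0,0,0],[15,0.7,0,1.9,0,0,0],[15,0.7,0,1.9,0,0,0],[45,0.7,0,1.9,0,0,0],[50,0.7,0,1.9,0,0,0]]]'; python3 -c "
from h import *
pose();R=Ro.from_quat(ctrl.get_state()['orientation']).as_matrix();print(R.T@[0,0,.1])"
```

```text
t: 9.85
tool_pos: [0.5315, 0.0756, 0.0091]
orientation: [0.697, 0.697, -0.121, 0.121]
wrist_force: [0.0, -1.2, 0.9]
gripper_width: 0.0475
finger_force: 0.0
t 9.85 tcp [0.5315 0.0756 0.0091] z [-0.001 -0.337 -0.942] y [ 1.    -0.001 -0.   ] q [ 0.29  0.01  1.9  -0.34  1.35  0.38] w 0.0475 F [ 0.  -1.2  0.9] 0.0
[-3.36754941e-02 -3.63861410e-05 -9.41592257e-02]
```

```bash
python3 -m creep '[[[60,0,0,0,0,0,0],[60,0,0,0,0,0,0],[60,0,0,-30,0,0,0],[60,0,0,-70,0,0,0],[60,0,0,-100,0,0,0]]]' | head -2
python3 - <<'E'
from h import *
pose();go((.53,.03,.13),90,60,-1)
S,T=ctrl.camera_params("scene"),ctrl.camera_params("top")
D={}
for n in('scene','top','wrist'):
    im,d=ctrl.camera(n);cv2.imwrite(f'pics/{n}4.png',im[:,:,::-1]);np.savez(n+'4.npz',im=im,d=d,**ctrl.camera_params(n))
    for l in('awl_point','awl_shoulder','awl'):print(n,l,[(round(x['p'],2),np.round(np.array(x['position'])*[640,400],1)) for x in ctrl.pinpoint(n,l)])
    if n!='wrist':
        C=cloud(n,d);m=(abs(C[...,0]-.53)<.08)&(C[...,1]>-.04)&(C[...,1]<.22)&(C[...,2]>.008)&(C[...,2]<.05)
        p=C[m];hd=p[p[:,1]<.08];print(n,m.sum(),p.min(0).round(3),p.max(0).round(3),np.percentile(hd[:,2],90).round(4))
        if n: print(cv2.minAreaRect((hd[hd[:,2]>.028][:,:2]*1000).astype(np.float32)))
E
```

```text
t: 10.48
tool_pos: [0.5317, 0.1097, 0.1046]
t 10.47 tcp [0.5317 0.1097 0.1046] z [ 0.    -0.337 -0.942] y [ 1.    -0.001  0.   ] q [ 0.35 -0.05  1.79 -0.32  1.53  0.38] w 0.0601 F [-0.1  0.7  0.8] 0.0
[-75.2  -1.6  10.1] [ 0.     0.867 -0.001] deg 50
scene awl_point [(0.72, array([421.2, 322. ])), (0.69, array([356.6, 271.6]))]
scene awl_shoulder [(0.93, array([416.6, 347.9])), (0.72, array([334.5, 244.3]))]
scene awl [(0.62, array([402.9, 360.1]))]
scene 268 [ 0.474 -0.004  0.008] [0.554 0.194 0.039] 0.0186
((0.0, 0.0), (0.0, 0.0), 0.0)
top awl_point [(0.6, array([155.9, 183.2]))]
top awl_shoulder [(0.86, array([304.2, 200.8]))]
top awl [(0.86, array([338.9, 200. ]))]
top 637 [ 0.517 -0.007  0.01 ] [0.551 0.161 0.041] 0.0363
((534.5816040039062, 36.229469299316406), (34.16405487060547, 87.46395874023438), 0.49078813195228577)
wrist awl_point [(0.57, array([325.8,  75.7]))]
wrist awl_shoulder [(0.69, array([328.2, 178.8])), (0.55, array([513.6, 118.7]))]
wrist awl [(0.85, array([329.1, 261.6]))]
```

View pics/top4.png

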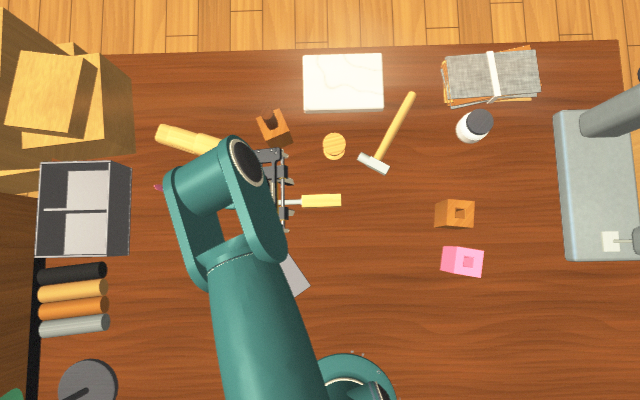

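The awl lies flat on the bench, released, with its handle at about (322,200) in the top view and its point towards the tin. Its axis is at x ≈ 0.533 and its butt at y ≈ −0.006. Next I regrasp at 45 mm from the butt with the tool leaning the other way.

```bash
python3 -c "
from h import *
go((.533,.04,.11),90,60,-1,10)"; python3 -m creep '[[[60,-20,1,0,0,0.175,0],[60,-40,1,5,0,0.35,0],[60,-60,1,15,0,0.52,0],[60,-70,1,28,0,0.7,0],[60,-71,1,30,0,0.867,0]]]' | head -2; python3 -c "
from h import *
pose();go((.533,.04,.11),90,60,-1,10);go((.533,.04,.018),90,60,-1,10)"
```

```text
[-59.8   1.7  22.8] [-0.001  0.867 -0.001] deg 50
t: 11.7
tool_pos: [0.5327, 0.031, 0.0991]
t 11.7 tcp [0.5327 0.031  0.0991] z [ 0.003  0.504 -0.863] y [ 1.    -0.003  0.002] q [-0.29 -0.09  1.88  0.51  1.53 -0.36] w 0.0601 F [ 0.9 -0.2 -1. ] 0.0
[13.2  0.3  5.1] [ 0.003 -0.005 -0.002] deg 0
[-33.2   0.2  84.6] [ 0.003 -0.005 -0.002] deg 0
```

```bash
python3 -m creep '[[[60,-4,0,26,0,0,0],[60,-19,0,57,0,0,0],[60,-29,0,76,0,0,0],[60,-33,0,84.5,0,-0.005,0],[60,-33,0,84.5,0,-0.005,0]]]'; python3 -c "
from h import *
pose();go((.533,.04,.018),90,60,-1,10)"
```

```text
t: 12.32
tool_pos: [0.5325, 0.0461, 0.0092]
orientation: [0.684, 0.683, 0.181, -0.181]
wrist_force: [-0.7, 0.2, -0.5]
gripper_width: 0.0601
finger_force: 0.0
t 12.32 tcp [0.5325 0.0461 0.0092] z [-0.     0.496 -0.869] y [ 1.    -0.    -0.001] q [-0.26 -0.01  1.95  0.51  1.37 -0.41] w 0.0601 F [-0.7  0.2 -0.5] 0.0
[-0.9  0.5 -0.7] [-0.     0.005 -0.001] deg 0
```

Close, then lift straight up.

```bash
python3 -m creep '[[[15,0,0,0,0,0,0],[15,0,0,0,0,0,0],[15,0,0,0,0,0,0],[15,0,0,0,0,0,0],[15,0,0,0,0,0,0]]]' | tail -2; python3 -m creep '[[[15,10,0,-17,0,0,0],[15,30,0,-52,0,0,0],[15,55,0,-95,0,0,0],[15,80,0,-139,0,0,0],[15,100,0,-173,0,0,0]]]'|tail -3
python3 - <<'E'
from h import *
pose()
# yaw the tool about world vertical: plan waypoints
from kin import *
s=ctrl.get_state();q=s['joint_positions']
R0=Ro.from_quat(s['orientation']).as_matrix();T=fk(q,K);print('model err',(T[0]-s['tool_pos']).round(4))
for h in(30,45,60):
    for hh in (.25,.19): print(h,hh,[x.round(2) for x in ik((.486,-.289,hh),Rt(h,30,1))])
# waypoint: tool down, turned by 90 about vertical
for yaw in(-90,90,180,-180+0): 
    R=Z(np.radians(yaw))@R0; print(yaw,[x.round(2) for x in ik((.45,0,.25),R)])
E
```

```text
gripper_width: 0.0333
finger_force: 30.0
wrist_force: [1.1, 0.2, -1.5]
gripper_width: 0.0331
finger_force: 30.0
t 13.57 tcp [0.5323 0.0471 0.2122] z [ 0.001  0.495 -0.869] y [ 1.    -0.001  0.001] q [-0.26 -0.16  1.75  0.5   1.68 -0.24] w 0.0331 F [ 1.1  0.2 -1.5] 30.0
model err [-0.     -0.0001 -0.    ]
30 0.25 []
30 0.19 [array([-1.1 , -0.19,  2.02,  1.05,  1.48,  2.89])]
45 0.25 [array([-1.07, -0.07,  1.82,  1.  ,  1.73,  2.84])]
45 0.19 [array([-1.07, -0.02,  1.87,  0.99,  1.67,  2.76])]
60 0.25 [array([-1.03,  0.07,  1.67,  0.93,  1.9 ,  2.72])]
60 0.19 [array([-1.03,  0.12,  1.72,  0.91,  1.84,  2.64])]
-90 [array([-0.09, -0.8 ,  2.13,  0.04,  1.29,  1.48])]
90 [array([-0.04, -0.03,  1.59, -0.02,  2.1 , -1.62])]
180 [array([ 0.28, -0.33,  1.84, -0.5 ,  1.76, -2.92])]
-180 [array([ 0.28, -0.33,  1.84, -0.5 ,  1.76, -2.92])]
```

```bash
cat > plan.py <<'E'
from kin import *;from h import *
def rel(Rp,Rn):return
def plan(q1,n):
    q0=ctrl.get_state()['joint_positions'];prev=None
    s=ctrl.get_state();R0=Ro.from_quat(s['orientation']).as_matrix();p0=s['tool_pos'];ax=np.array([0,0,0.])
    for i in range(1,n+1):
        q=q0+(q1-q0)*i/n;x,D=fk(q,K);R=D@Z(np.pi/2)
        a=AW;g=x-R[:,2]*.010;tip=g+R@a*.155;butt=g-R@a*.045
        sh=R0.T@(x-p0)*1e3;rv=Ro.from_matrix(R0.T@R).as_rotvec()
        print(i,sh.round(0),rv.round(3),round(np.degrees(np.linalg.norm(rv))),'tcp',x.round(2),'tip',tip.round(3),'butt',butt.round(2))
        if i%5==0:R0,p0=R,x
AW=np.array([.866,0,.5])*1.
t=Rt(90,60,-1);AW=t.T@[0,1,0]
E
python3 - <<'E'
from plan import *
for h in(45,60,75):print(h,[x.round(3) for x in ik((.486,-.289,.305),Rt(h,30,1),back=10)])
q=ik((.486,-.289,.305),Rt(60,30,1),back=10)[0]
plan(q,20)
E
```

```text
45 [array([-1.074, -0.104,  1.755,  1.013,  1.778,  2.924])]
60 [array([-1.028,  0.044,  1.61 ,  0.958,  1.955,  2.798])]
75 [array([-0.966,  0.174,  1.469,  0.886,  2.121,  2.672])]
1 [-11.   2. -10.] [-0.007  0.027  0.184] 11 tcp [0.53 0.03 0.22] tip [0.56  0.18  0.226] butt [ 0.53 -0.02  0.22]
2 [-22.   4. -20.] [-0.01   0.055  0.367] 21 tcp [0.54 0.02 0.22] tip [0.586 0.16  0.23 ] butt [ 0.52 -0.03  0.23]
3 [-33.   6. -30.] [-0.01   0.085  0.549] 32 tcp [0.54 0.   0.22] tip [0.611 0.135 0.232] butt [ 0.52 -0.04  0.23]
4 [-44.   8. -41.] [-0.007  0.116  0.73 ] 42 tcp [ 0.54 -0.01  0.23] tip [0.632 0.107 0.233] butt [ 0.51 -0.05  0.23]
5 [-56.   9. -52.] [0.001 0.148 0.91 ] 53 tcp [ 0.54 -0.03  0.23] tip [0.651 0.076 0.231] butt [ 0.51 -0.06  0.24]
6 [ -5.   9. -12.] [0.012 0.028 0.18 ] 10 tcp [ 0.54 -0.04  0.23] tip [0.665 0.042 0.227] butt [ 0.5  -0.08  0.25]
7 [-11.  17. -25.] [0.027 0.055 0.358] 21 tcp [ 0.54 -0.06  0.24] tip [0.675 0.008 0.222] butt [ 0.5  -0.09  0.25]
8 [-17.  26. -38.] [0.047 0.082 0.536] 31 tcp [ 0.54 -0.07  0.24] tip [ 0.681 -0.027  0.215] butt [ 0.5  -0.1
[... 750 characters left out ...]
.043 0.863] 50 tcp [ 0.52 -0.19  0.27] tip [ 0.607 -0.233  0.156] butt [ 0.5  -0.19  0.32]
16 [  6.   4. -18.] [ 0.035 -0.006  0.17 ] 10 tcp [ 0.52 -0.21  0.28] tip [ 0.584 -0.25   0.15 ] butt [ 0.49 -0.21  0.32]
17 [ 12.   8. -35.] [ 0.069 -0.017  0.338] 20 tcp [ 0.51 -0.23  0.28] tip [ 0.56  -0.265  0.147] butt [ 0.49 -0.23  0.33]
18 [ 18.  13. -53.] [ 0.103 -0.032  0.506] 30 tcp [ 0.51 -0.25  0.29] tip [ 0.535 -0.276  0.145] butt [ 0.49 -0.25  0.34]
19 [ 23.  18. -72.] [ 0.136 -0.053  0.671] 39 tcp [ 0.5  -0.26  0.29] tip [ 0.51  -0.284  0.146] butt [ 0.49 -0.27  0.34]
20 [ 28.  24. -90.] [ 0.168 -0.079  0.836] 49 tcp [ 0.49 -0.28  0.3 ] tip [ 0.486 -0.289  0.15 ] butt [ 0.49 -0.29  0.35]
```

```bash
python3 -m creep '[[[15,-11,2,-10,-0.007,0.027,0.184],[15,-22,4,-20,-0.01,0.055,0.367],[15,-33,6,-30,-0.01,0.085,0.549],[15,-44,8,-41,-0.007,0.116,0.73],[15,-56,9,-52,0,0.148,0.91]]]' | tail -2;  python3 -m creep '[[[15,-5,9,-12,0.012,0.028,0.18],[15,-11,17,-25,0.027,0.055,0.358],[15,-17,26,-38,0.047,0.082,0.536],[15,-23,34,-52,0.071,0.106,0.712],[15,-30,42,-65,0.1,0.13,0.887]]]' | tail -2
python3 - <<'E'
from plan import *
pose()
q=ik((.486,-.289,.305),Rt(60,30,1),back=10)[0]
plan(q,10)
E
```

```text
gripper_width: 0.0331
finger_force: 30.0
gripper_width: 0.0332
finger_force: 30.0
t 14.82 tcp [ 0.5393 -0.1081  0.2482] z [ 0.164  0.687 -0.708] y [-0.213 -0.676 -0.705] q [-0.65 -0.06  1.68  0.73  1.82  1.28] w 0.0332 F [ 0.3  0.4 -1.4] 30.0
1 [  2.   8. -15.] [0.029 0.016 0.174] 10 tcp [ 0.54 -0.12  0.25] tip [ 0.672 -0.13   0.187] butt [ 0.5  -0.13  0.28]
2 [  4.  17. -31.] [0.061 0.029 0.347] 20 tcp [ 0.53 -0.14  0.26] tip [ 0.66  -0.16   0.178] butt [ 0.5  -0.15  0.29]
3 [  6.  26. -47.] [0.095 0.038 0.519] 30 tcp [ 0.53 -0.16  0.26] tip [ 0.645 -0.188  0.169] butt [ 0.5  -0.16  0.3 ]
4 [  6.  35. -63.] [0.131 0.042 0.69 ] 40 tcp [ 0.53 -0.18  0.27] tip [ 0.627 -0.212  0.161] butt [ 0.5  -0.18  0.31]
5 [  7.  44. -79.] [0.17  0.042 0.859] 50 tcp [ 0.52 -0.19  0.27] tip [ 0.606 -0.233  0.154] butt [ 0.5  -0.19  0.32]
6 [  6.   4. -18.] [ 0.035 -0.006  0.169] 10 tcp [ 0.52 -0.21  0.28] tip [ 0.584 -0.251  0.149] butt [ 0.49 -0.21  0.32]
7 [ 12.   8. -35.] [ 0.069 -0.017  0.337] 20 tcp [ 0.51 -0.23  0.28] tip [ 0.56  -0.265  0.146] butt [ 0.49 -0.23  0.33]
8 [ 17.  12. -54.] [ 0.103 -0.032  0.504] 30 tcp [ 0.51 -0.25  0.29] tip [ 0.535 -0.276  0.145] butt [ 0.49 -0.25  0.34]
9 [ 23.  17. -72.] [ 0.136 -0.053  0.669] 39 tcp [ 0.5  -0.26  0.29] tip [ 0.51  -0.284  0.146] butt [ 0.49 -0.27  0.34]
10 [ 27.  23. -91.] [ 0.167 -0.078  0.833] 49 tcp [ 0.49 -0.28  0.3 ] tip [ 0.486 -0.289  0.15 ] butt [ 0.49 -0.29  0.35]
```

```bash
python3 -m creep '[[[15,2,8,-15,0.029,0.016,0.174],[15,4,17,-31,0.061,0.029,0.347],[15,6,26,-47,0.095,0.038,0.519],[15,6,35,-63,0.131,0.042,0.69],[15,7,44,-79,0.17,0.042,0.859]]]' | tail -2;  python3 -m creep '[[[15,6,4,-18,0.035,-0.006,0.169],[15,12,8,-35,0.069,-0.017,0.337],[15,17,12,-54,0.103,-0.032,0.504],[15,23,17,-72,0.136,-0.053,0.669],[15,27,23,-91,0.167,-0.078,0.833]]]' | tail -2
python3 - <<'E'
from plan import *
pose();go((.486,-.289,.305),60,30,1,10)
S=ctrl.camera_params("scene");T=ctrl.camera_params("top")
for n in('scene','top','wrist'):
    im,d=ctrl.camera(n);cv2.imwrite(f'pics/{n}5.png',im[:,:,::-1]);np.savez(n+'5.npz',im=im,d=d,**ctrl.camera_params(n))
    for l in('awl_point','awl_shoulder','stand_hole0'):print(n,l,[(round(x['p'],2),np.round(np.array(x['position'])*[640,400],1)) for x in ctrl.pinpoint(n,l)])
a=cv2.imread('pics/scene5.png')[0:200,180:380];b=cv2.imread('pics/wrist5.png');a=cv2.resize(a,(400,400))
cv2.imwrite('pics/m5.png',cv2.resize(np.hstack([a,b[:,120:520]]),None,fx=1,fy=1))
E
```

```text
gripper_width: 0.033
finger_force: 30.0
gripper_width: 0.0325
finger_force: 30.0
t 16.07 tcp [ 0.4912 -0.2819  0.3   ] z [ 0.431  0.751 -0.5  ] y [-0.867  0.498  0.001] q [-1.03  0.05  1.61  0.96  1.96  2.8 ] w 0.0325 F [ 0.6 -0.3 -0.9] 30.0
[ 0.   0.9 -0.1] [ 0.002  0.001 -0.   ] deg 0
scene awl_point [(0.58, array([272.7, 108.7])), (0.57, array([419.2, 326. ]))]
scene awl_shoulder [(0.86, array([414.6, 342. ])), (0.67, array([270.4,  85.4]))]
scene stand_hole0 [(0.63, array([271.2, 119.7])), (0.62, array([306.5,  96.5]))]
top awl_point [(0.91, array([465.7, 207.3])), (0.81, array([154.9, 186.4]))]
top awl_shoulder [(0.74, array([170.1, 187.7])), (0.58, array([483.7, 207.6]))]
top stand_hole0 [(0.82, array([458.6, 212.8])), (0.82, array([469., 262.]))]
wrist awl_point [(0.89, array([425.1, 223.5])), (0.65, array([324.4,  48.7]))]
wrist awl_shoulder [(0.66, array([421.9, 192.4])), (0.58, array([327.3, 157.8]))]
wrist stand_hole0 [(0.65, array([327.7,  24. ])), (0.16, array([323.3, 154. ]))]
```

View pics/m5.png

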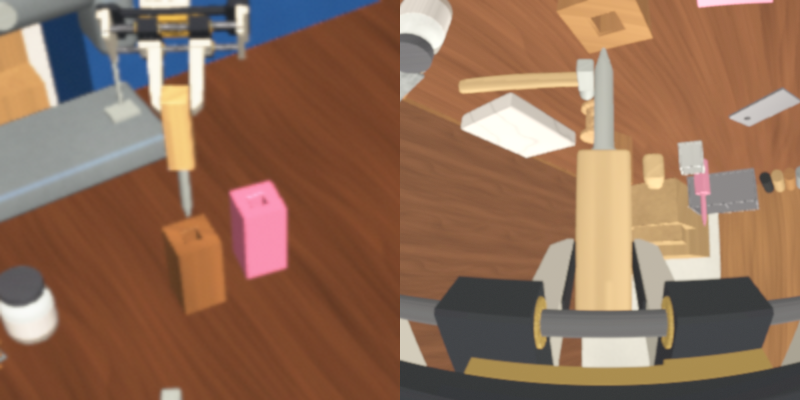

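The awl hangs point-down above the wooden stand: left, tip at (188,215) and pocket at (197,236); right (wrist), tip at (604,50) and pocket at (607,22). I'll refine the offset between tip and pocket.

Run:
```python
from h import *
for n in('scene0','top0','scene5','top5'):
    z=np.load(n+'.npz');C=cloud(n[:-1],z['d']);m=(C[...,0]>.43)&(C[...,0]<.54)&(C[...,1]<-.22)&(C[...,1]>-.36)&(C[...,2]>.114)&(C[...,2]<.13)
    p=C[m];r=cv2.minAreaRect((p[:,:2]*1e3).astype(np.float32));print(n,len(p),np.round(r[0],1),np.round(r[1],1),round(r[2],1),'z',np.median(p[:,2]).round(4))
S,T,W=ctrl.camera_params("scene"),ctrl.camera_params("top"),np.load('wrist5.npz')
def rep(n,rs):
    X=tri(rs);print(n,X.round(4),[round(np.linalg.norm(np.cross(d,X-o))*1e3,1) for o,d in rs])
rep('tip',[rayw(W,(324.4,48.7)),ray(S,(273.5,107.7)),ray(T,(465.7,207.3))])
rep('sh',[rayw(W,(325.3,152)),ray(S,(271.5,85.4)),ray(T,(482.5,207.6))])
rep('hole',[rayw(W,(327.5,23)),ray(S,(277,117)),ray(T,(460.3,212.5))])
o,d=rayw(W,(327.5,23));print('wrist hole @.12',(o+d*(.12-o[2])/d[2]).round(4))
o,d=rayw(W,(324.4,48.7));print('wrist tip @.15',(o+d*(.15-o[2])/d[2]).round(4))
im=W['im'][0:75,270:385,::-1];cv2.imwrite('pics/w5c.png',cv2.resize(im,None,fx=6,fy=6,interpolation=cv2.INTER_CUBIC))
```

```text
scene0 381 [ 487.1 -287.4] [70.  65.8] 82.5 z 0.1203
top0 664 [ 486.2 -289.3] [65.4 64.3] 83.2 z 0.1198
scene5 379 [ 486.9 -287.2] [67.  64.6] 84.4 z 0.1205
top5 599 [ 486.2 -289.2] [64.4 65. ] 84.8 z 0.12
tip [ 0.4898 -0.2916  0.1526] [np.float64(4.1), np.float64(3.0), np.float64(6.7)]
sh [ 0.487  -0.2914  0.2393] [np.float64(3.6), np.float64(7.1), np.float64(7.0)]
hole [ 0.4841 -0.2888  0.1194] [np.float64(0.5), np.float64(3.3), np.float64(3.0)]
wrist hole @.12 [ 0.4837 -0.29    0.12  ]
wrist tip @.15 [ 0.4865 -0.2903  0.15  ]
```

View pics/w5c.png

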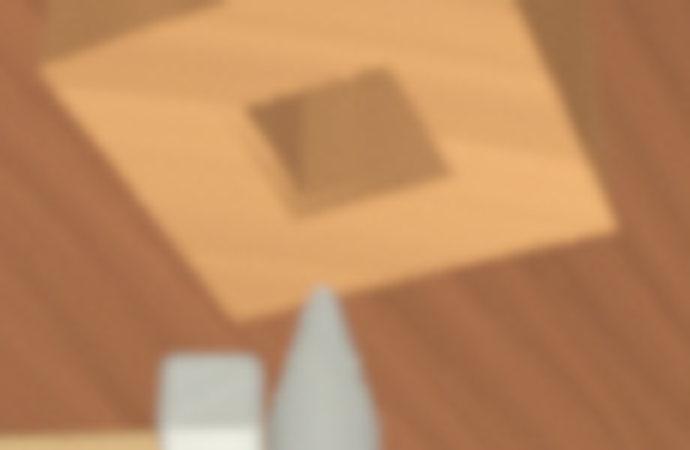

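```bash
python3 -c "
from h import *
go((.4855,-.289,.279),60,30,1,10)"
```

```text
[22.3  1.7 11.4] [0.003 0.    0.006] deg 0
```

```bash
python3 -m creep '[[[15,8,1,4,0,0,0],[15,16,1.7,8,0,0,0],[15,22,1.7,11.4,0,0,0],[15,22,1.7,11.4,0,0,0],[15,22,1.7,11.4,0,0,0]]]' | tail -3
python3 - <<'E'
from h import *
pose()
for n in('wrist','scene'):
    im,d=ctrl.camera(n);np.savez(n+'6.npz',im=im,d=d,**ctrl.camera_params(n))
    for l in('awl_point','stand_hole0'):print(n,l,[(round(x['p'],2),np.round(np.array(x['position'])*[640,400],1)) for x in ctrl.pinpoint(n,l)])
    if n=='wrist':a=cv2.resize(im[0:75,270:385,::-1],(690,450),interpolation=cv2.INTER_CUBIC)[:,150:550]
    else:b=cv2.resize(im[95:155,250:303,::-1],(398,450),interpolation=cv2.INTER_CUBIC)
cv2.imwrite('pics/m6.png',np.hstack([a,b]))
E
```

```text
wrist_force: [0.7, 0.3, -1.6]
gripper_width: 0.0326
finger_force: 30.0
t 17.3 tcp [ 0.4899 -0.2818  0.2744] z [ 0.431  0.751 -0.5  ] y [-0.868  0.496 -0.003] q [-1.03  0.06  1.64  0.94  1.93  2.76] w 0.0326 F [ 0.7  0.3 -1.6] 30.0
wrist awl_point [(0.76, array([325.1,  47.7])), (0.57, array([424.4, 232.9]))]
wrist stand_hole0 [(0.67, array([323.7,  47.6]))]
scene awl_point [(0.83, array([276.8, 115.9])), (0.83, array([420.1, 325. ])), (0.44, array([270.8, 117.6]))]
scene stand_hole0 [(0.85, array([309.1,  97.1])), (0.57, array([274.5,  88. ])), (0.39, array([408.5, 230. ]))]
```

View pics/m6.png

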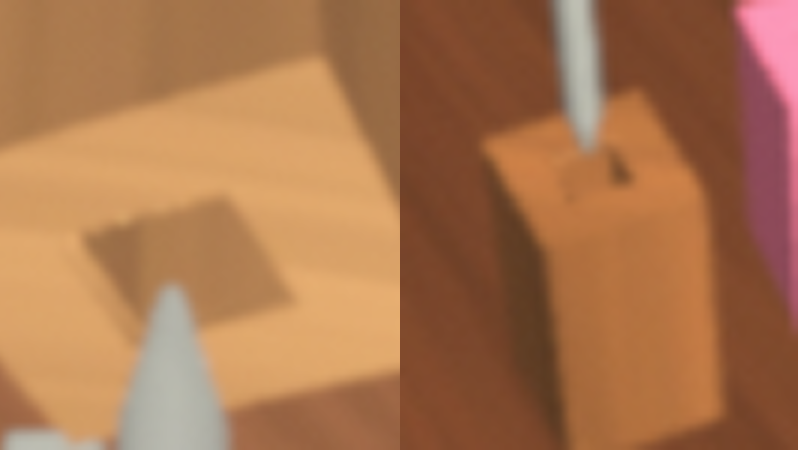

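Left (wrist view): the tip at (172,285) is over the pocket's near part, with the pocket centre at about (186,265). Right (scene): the tip at (588,150) is just above the mouth centred at about (597,172).

Run:
```python
from h import *
W=np.load('wrist6.npz');S=ctrl.camera_params('scene')
f=lambda c:(270+(c[0]+150)/6,c[1]/6)
g=lambda c:(250+(c[0]-400)*53/398,95+c[1]*60/450)
hit=lambda od,z:(od[0]+od[1]*(z-od[0][2])/od[1][2]).round(4)
print('hole w',hit(rayw(W,f((186,265))),.12),'s',hit(ray(S,g((597,172))),.12))
for z in(.123,.126,.129):print('tip',z,hit(rayw(W,f((172,284))),z),hit(ray(S,g((588,152))),z))
go((.4845,-.288,.26),60,30,1,10);go((.4845,-.288,.181),60,30,1,10)
```

```text
hole w [ 0.4833 -0.2902  0.12  ] s [ 0.4852 -0.2843  0.12  ]
tip 0.123 [ 0.4853 -0.2905  0.123 ] [ 0.4842 -0.2926  0.123 ]
tip 0.126 [ 0.4836 -0.2935  0.126 ] [ 0.4855 -0.2896  0.126 ]
tip 0.129 [ 0.4819 -0.2964  0.129 ] [ 0.4869 -0.2867  0.129 ]
[16.5  1.5 10.2] [0.002 0.    0.005] deg 0
[85.   1.8 49.7] [0.002 0.    0.005] deg 0
```

```bash
python3 -c "
from h import *
go((.4855,-.287,.255),60,30,1,10)"; python3 -m creep '[[[15,0,2,1,0,0,0],[15,7,1.5,5,0,0,0],[15,14,1.5,9,0,0,0],[15,20.5,1.5,13,0,0,0],[15,20.5,1.5,13,0,0,0]]]'; python3 -c "
from h import *
pose();go((.4855,-.287,.255),60,30,1,10);go((.4855,-.287,.2),60,30,1,10)"
```

```text
[20.2  1.2 13.9] [0.002 0.    0.005] deg 0
t: 18.23
tool_pos: [0.489, -0.28, 0.2492]
orientation: [-0.435, 0.749, 0.25, 0.433]
wrist_force: [-0.0, -0.1, -2.5]
gripper_width: 0.0329
finger_force: 30.0
t 18.23 tcp [ 0.489  -0.28    0.2492] z [ 0.431  0.752 -0.499] y [-0.868  0.496 -0.002] q [-1.03  0.07  1.67  0.93  1.91  2.72] w 0.0329 F [-0.  -0.1 -2.5] 30.0
[-1.1 -0.5  0.3] [0.003 0.001 0.004] deg 0
[46.5 -0.4 27.8] [0.003 0.001 0.004] deg 0
```

```bash
python3 -m creep '[[[15,12,0,7,0,0,0],[15,24,0,14,0,0,0],[15,36,0,21,0,0,0],[15,46,0,27,0,0,0],[15,46,0,27,0,0,0]]]'; python3 -c "
from h import *
pose();go((.4855,-.287,.183),60,30,1,10)"
```

```text
t: 18.85
tool_pos: [0.4893, -0.2796, 0.1956]
orientation: [-0.435, 0.749, 0.251, 0.433]
wrist_force: [0.6, 0.0, -2.0]
gripper_width: 0.0329
finger_force: 30.0
t 18.85 tcp [ 0.4893 -0.2796  0.1956] z [ 0.431  0.752 -0.499] y [-0.868  0.496 -0.002] q [-1.03  0.11  1.72  0.91  1.86  2.65] w 0.0329 F [ 0.6  0.  -2. ] 30.0
[15.1 -0.4  9.1] [0.003 0.001 0.004] deg 0
```

```bash
python3 -m creep '[[[15,5,0,3,0,0,0],[15,10,0,6,0,0,0],[15,13,0,7.5,0,0,0],[15,15,0,8.8,0,0,0],[15,15,0,8.8,0,0,0]]]' | grep -A1 force; python3 -m creep '[[[15,1,0,0.5,0,0,0],[15,1.7,0,1,0,0,0],[15,1.7,0,1,0,0,0],[15,1.7,0,1,0,0,0],[15,1.7,0,1,0,0,0]]]' | grep -A1 force; python3 -c "
from h import *
pose()"
```

```text
wrist_force: [-0.5, 0.7, -1.4]
gripper_width: 0.0331
finger_force: 30.0
wrist_force: [0.9, 0.8, -0.9]
gripper_width: 0.0327
finger_force: 30.0
t 20.1 tcp [ 0.4895 -0.2798  0.1773] z [ 0.431  0.751 -0.5  ] y [-0.868  0.496 -0.003] q [-1.03  0.13  1.73  0.9   1.84  2.62] w 0.0327 F [ 0.9  0.8 -0.9] 30.0
```

```bash
for i in 1; do python3 -m creep '[[[15,0.9,0,0.5,0,0,0],[15,0.9,0,0.5,0,0,0],[15,0.9,0,0.5,0,0,0],[15,1.7,0,1,0,0,0],[15,1.7,0,1,0,0,0]]]' | grep -A1 force; done; python3 -c "
from h import *
pose()"
```

```text
wrist_force: [-0.7, 0.1, -1.6]
gripper_width: 0.0329
finger_force: 30.0
t 20.73 tcp [ 0.4895 -0.2797  0.1753] z [ 0.431  0.751 -0.5  ] y [-0.868  0.496 -0.003] q [-1.03  0.13  1.73  0.9   1.83  2.62] w 0.0329 F [-0.7  0.1 -1.6] 30.0
```

```bash
python3 -m creep '[[[15,0.9,0,0.5,0,0,0],[15,0.9,0,0.5,0,0,0],[15,0.9,0,0.5,0,0,0],[15,0.9,0,0.5,0,0,0],[15,0.9,0,0.5,0,0,0]]]' | grep -A1 force; python3 -m creep '[[[15,0.9,0,0.5,0,0,0],[15,0.9,0,0.5,0,0,0],[15,0.9,0,0.5,0,0,0],[15,0.9,0,0.5,0,0,0],[15,0.9,0,0.5,0,0,0]]]' | grep -A1 force;python3 - <<'E'
from h import *
pose()
for n in('scene','top'):
    im,d=ctrl.camera(n);C=cloud(n,d);m=(abs(C[...,0]-.486)<.06)&(abs(C[...,1]+.288)<.06)&(C[...,2]>.2)&(C[...,2]<.26)
    h=(im[...,0]>150)&(im[...,2]<140)&(im[...,0]-im[...,2].astype(int)>60)&m;print(n,h.sum(),np.percentile(C[h][:,2],[50,90,98]).round(4) if h.sum() else '')
E
```

```text
wrist_force: [-0.3, 0.1, -1.1]
gripper_width: 0.0333
finger_force: 30.0
wrist_force: [-0.5, -2.2, 4.2]
gripper_width: 0.0331
finger_force: 30.0
t 21.98 tcp [ 0.4896 -0.2799  0.1735] z [ 0.431  0.751 -0.5  ] y [-0.868  0.496 -0.003] q [-1.03  0.13  1.73  0.9   1.83  2.62] w 0.0331 F [-0.5 -2.2  4.2] 30.0
scene 158 [0.2207 0.2269 0.2285]
top 128 [0.2211 0.2256 0.2276]
```

Contact: the handle is seated, with its top at about 0.226 m. Release and back off along the fingers.

```bash
python3 -m creep '[[[50,0,0,0,0,0,0],[60,0,0,0,0,0,0],[60,0,0,0,0,0,0],[60,0,0,0,0,0,0],[60,0,0,0,0,0,0]]]' | tail -3; python3 -m creep '[[[60,0,0,-20,0,0,0],[60,0,0,-50,0,0,0],[60,0,0,-85,0,0,0],[60,0,0,-110,0,0,0],[60,0,0,-110,0,0,0]]]' | tail -3
python3 - <<'E'
from h import *
pose()
o=[]
for n in('scene','top'):
    im,d=ctrl.camera(n);C=cloud(n,d);m=(abs(C[...,0]-.486)<.04)&(abs(C[...,1]+.288)<.04)&(C[...,2]>.13)&(C[...,2]<.26)
    t=C[m&(C[...,2]>.215)];print(n,m.sum(),t.mean(0).round(4),np.median(t[:,2]).round(4),len(t),'low',C[m][:, :2].mean(0).round(4))
    o.append(im[60:180,220:340,::-1] if n=='scene' else im[130:250,400:520,::-1])
cv2.imwrite('pics/m7.png',np.hstack([cv2.resize(x,(400,400),interpolation=cv2.INTER_CUBIC) for x in o]))
E
```

```text
wrist_force: [1.0, 0.4, 0.0]
gripper_width: 0.0603
finger_force: 0.0
wrist_force: [0.4, -0.1, 0.4]
gripper_width: 0.0594
finger_force: 0.0
t 23.32 tcp [ 0.4414 -0.3644  0.2293] z [ 0.433  0.75  -0.501] y [-0.867  0.498 -0.004] q [-1.15  0.19  1.57  0.87  1.99  2.62] w 0.0594 F [ 0.4 -0.1  0.4] 0.0
scene 475 [ 0.4888 -0.2834  0.2244] 0.225 145 low [ 0.4918 -0.2765]
top 503 [ 0.4853 -0.287   0.2243] 0.2246 266 low [ 0.4845 -0.2819]
```

View pics/m7.png

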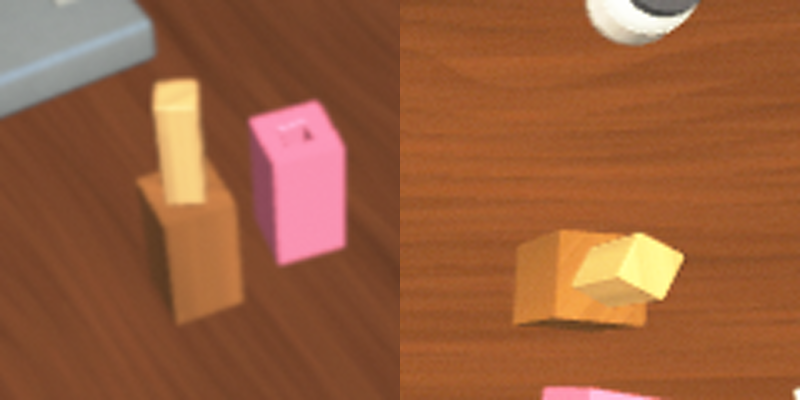

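The handle stands upright on the wooden stand, butt up at 0.225 m (120 + 105 mm). The gripper is clear and the pink stand hasn't moved.

```bash
python3 -c "
from station import ctrl
print(ctrl.hand_in())"
```

```text
the job is handed in; nothing more can be done
None
```

The awl was taken from the tin, laid flat on the bench and released, then regrasped and stood point-down, fully home in the wooden stand; the robot touches nothing, and I handed the job in at about 23.5 s.

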